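Stack a plain collar and a wedge pair on the shaft of the assembly jig

ROBOT

A 6-joint arm with a two-finger parallel gripper is mounted at the origin on the work surface; the furniture and walls round the work are solid. World frame = base frame: x ahead of the robot, y to its left, z up, the work surface at z = 0. Lengths are in m, angles in rad, forces in N, time in s.
With the tool pointing down it reaches from about 0.35 to 0.975 m from the base axis. Payload 4.9 kg.
Tool frame: the origin (TCP) lies at the very end of the fingers, on their centre line; the grasp point (between the pads) lies 19 mm behind it; z points along the fingers, y is the line along which they close (so a half turn about z gives the same grasp; the last joint's range is limited). The gripper opens to 85 mm and grips with 20 to 120 N. Pads are 22 mm wide; open, the fingers measure 114 mm over their backs; the gripper's body (76 mm by 85 mm) begins 54 mm behind the grasp point. The pads swing forward as they close: fully open they stand 13 mm farther back than shut.
Start: joints at [-1.363, 0.053, 1.613, -0, 1.476, -0.119], TCP at [0.201, -0.592, 0.231] pointing down, gripper open.
Joint ranges: [-3.01, 3.01], [-1.01, 2.22], [0.06, 2.58], [-1.02, 4.17], [0.09, 2.62], [-3.14, 3.14]. Speed limits (rad/s): [2.57, 2.57, 3.14, 3.14, 3.14, 3.14].

INTERFACE

Orientations are given as a rotation vector (axis times angle).
In Python, from station import get_obs, optics, ctrl gives the robot as it stands.
- The arm moves only by the shell command python3 -m pendant 'ROWS' [FORCE]. ROWS is JSON, a list of rows, each a list of 3 entries, a list of its own where there are three numbers: the shift along the tool's x, y, z in mm, then the turn, a rotation vector about the tool's x, y, z in rad, then the opening, from 0 (shut) to 1 (fully open). A call has 1 to 12 rows; each row shifts and turns the commanded pose from where the row before left it, along the tool's axes as they then stand; what a row does not reach is not made up. A row lasts 1/12 s, in which the tool goes at most 41.7 mm and 7.16 degrees, less where a joint would pass 70% of its speed; a pose out of reach is approached as far as the arm can. A call is refused whole if a number of a shift passes 41.7 or a number of a turn 0.125, either way. A call with a gripper value outside its range is refused whole. The fingers move at their own pace and stop on an object; FORCE is the grip in N (left out, the last holds). Time passes only in rows, so rows that do not move let the fingers close. It gives the time, the measured TCP pose, the force, the opening and the grip force at its end, in the units of the state.
- get_obs(): the state, without advancing time (a new reading comes with each control period).
- optics.get_image(name): name is "scene" or "top" or "wrist"; returns the picture (400x640x3 uint8, red, green, blue); there is no depth.
- optics.camera_model(name): a dict with "fx", "fy", "cx", "cy" (pixels), "cam_to_world" (4x4, takes a point from camera to world coordinates). Camera axes: x right, y up, looking along -z (the intrinsics and any distortion apply to the point x, -y, -z); pixel columns grow to the right and rows downward; lengths in m; the calibration is good to about 2 mm. A picture is of the moment at which its call begins: read the wrist's pose just before it. camera_model takes no time and is no camera call; for the wrist camera it gives the pose at the moment of the call.
- ctrl.finish_job(): hands the job in; it is judged then, once.
The state is a dict: "t": time; "q": joint angles; "dq": joint speeds; "effort": joint torques, N m; "tool_pos": TCP position; "tool_rot": TCP orientation; "contact_force": force on the tool from outside, world axes, zero at the start; "wrist_torque": the same for the moment, N m; "opening": finger opening in m; "grip_force": force on a finger pad.
Only numpy, scipy, OpenCV 4.12 (cv2) and the standard library are available. Lean on these libraries where they do the work, as an engineer would, in place of code of your own. Each camera call takes 0.05 s, during which the arm holds its last target. There are 200 camera calls.

TASK

Thread the three printed collars onto the steel shaft in the guide channel of the jig: the plain blue one first, then the orange wedge, then the green wedge, the two wedges turned head to tail so that their slanted faces meet flat. Push the stack along the shaft until it is fully home against the end plate with no gaps, and leave the tape roll, the jar and the glue stick where they are.

Things in the scene. Friction and masses are not known exactly. Their poses are not given: they have to be found in the camera images.
- jig: Fixed assembly jig. Origin: table level, on the inner face of the aluminium end plate (60 high, 80 wide), below the shaft; +x runs along the level shaft to the open mouth (roughly world -y), z up. Two grey rails, 46 high, 8 thick, leave a channel 53 mm wide from x=0 to 235, open on top, its floor the table; then 28 mm high rails flare to an 80 mm mouth at x=275.
- shaft_tip (a point): Tip of the steel shaft, on its axis: jig x=165 mm, 25 mm above the table. Shaft 16 mm in diameter (top at 33 mm), tip tapered over 7 mm, free in the channel. Collars slide in along the table from the mouth; deep between the rails they cannot be gripped: push them with closed fingertips reaching into the channel from above, over the shaft.
- collar_blue: Blue plain collar, 60 long (x), 50 wide (y), 56 high, 24 mm bore along its x, bore axis 25 above underside, both ends square; about 0.15 kg, loose, bore level. Origin: underside, in the middle, z up. Goes first, against the end plate, either end first.
- wedge_orange: Orange wedge collar, 50 wide (y), 56 high, 24 mm bore along its x, bore axis 25 above underside; 0.15 kg, loose, bore level. Origin: underside, mid-bore, z up. Square end at x=-31; slanted end at x=+39 on side y=-25, +31 mid, +23 on side y=+25. Starts with slant away from robot. Goes second, square end to the blue collar (its x along jig x).
- wedge_green: Green wedge collar, 50 wide (y), 56 high, 24 mm bore along its x, bore axis 25 above underside; 0.15 kg, loose, bore level. Origin: underside, mid-bore, z up. Square end at x=-31; slanted end at x=+39 on side y=-25, +31 mid, +23 on side y=+25. Starts with slant away from robot. Same shape as orange. Goes last, slant to orange's slant (its x against jig x).
- lamp_foot (a point): Table point under the fixed tripod lamp, a solid obstacle: thin legs spread up to 0.17 m round this point (up to 0.22 m high, narrowing), a flat lamp head 170 mm wide at 0.33 to 0.45 m height above it. An arm that starts on its far (left) side must go round it on the robot's side, or well over it.
- tape_roll: Yellow tape roll lying flat, 100 mm across, 24 mm high; a bystander, loose, not to be disturbed. Origin: on its underside
- insert_jar: Small white jar with a black lid, 47 mm across, 53 mm high; a bystander, loose, not to be disturbed. Origin: on its underside
- glue_stick: Glue stick standing upright, green cap, 30 mm across, 94 mm high; a bystander, loose, not to be disturbed. Origin: on its underside
Mind the look-alikes: they are no part of the job. Of the things shaped like the collar_blue, the blue one is meant.

How it is judged:
At the end, for the whole second after the job is handed in: On the shaft from the end plate: blue, orange, green, wedges slant to slant, flat on the table, at rest. Origins along the shaft: blue 25 to 33, orange 87 to 95, green 150 to 158 mm (30, 91, 153 without gaps), within 5 mm of its line sideways, tilt under 0.08 rad; released (x of collar_blue in the frame of jig between 0.025 and 0.033 m and y of collar_blue in the frame of jig between -0.005 and 0.005 m and z of each of collar_blue, wedge_orange, wedge_green in the frame of jig below 0.004 m and angle between each of collar_blue, wedge_orange, wedge_green's own z axis and vertical below 0.08 rad and linear speed of each of collar_blue, wedge_orange, wedge_green below 0.01 m/s and x of wedge_orange in the frame of jig between 0.087 and 0.095 m and y of wedge_orange in the frame of jig between -0.005 and 0.005 m and x of wedge_green in the frame of jig between 0.15 and 0.158 m and y of wedge_green in the frame of jig between -0.005 and 0.005 m); the robot touches nothing.
It fails at once if the tape_roll is moved more than 40 mm (distance of tape_roll from where it was at the start of the episode above 0.04 m).
It fails at once if the insert_jar is moved more than 40 mm (distance of insert_jar from where it was at the start of the episode above 0.04 m).
It fails at once if the glue_stick is moved more than 40 mm (distance of glue_stick from where it was at the start of the episode above 0.04 m).
It also fails if it takes over 72 s, if anything falls off the work surface, if the arm or the gripper's body presses on something with over 40 N, if the wrist force passes 120 N, or if a joint passes its speed limit or range.

## Working session

There is one attempt and no reset: what is moved stays moved. The work goes in short steps, Python scripts to look and compute and a shell command to move; the robot and the scene stay as the last step left them, time stands still between calls to the robot, and variables do not carry over. Pictures are saved under pics/ and viewed, at most 10 in all, crops included, and the job is handed in when it is done.

```bash
mkdir -p pics; ls
python3 - <<'E'
from station import get_obs, optics
import cv2
for n in ["scene","top"]:
    im=optics.get_image(n); cv2.imwrite(f"pics/{n}0.png",cv2.resize(im[:,:,::-1],(800,500),interpolation=cv2.INTER_AREA)); cv2.imwrite(f"{n}_raw.png",im[:,:,::-1])
    m=optics.camera_model(n); print(n,{k:v for k,v in m.items()})
print(get_obs())
E
```

```text
pics
scene {'fx': 472.33450858924664, 'fy': 472.33450858924664, 'cx': 313.25656067774844, 'cy': 204.79915601334582, 'cam_to_world': array([[ 0.66078976,  0.3572999 , -0.66007096, -0.4696497 ],
       [-0.75042623,  0.29722565, -0.59035361, -0.83549085],
       [-0.01474327,  0.88543419,  0.46453088,  0.6712177 ],
       [ 0.        ,  0.        ,  0.        ,  1.        ]])}
top {'fx': 510.8720526344669, 'fy': 510.8720526344669, 'cx': 321.5961663085913, 'cy': 194.52136258280558, 'cam_to_world': array([[-1.69864034e-03,  9.97642548e-01, -6.86036539e-02,
         2.77564538e-01],
       [-9.99983435e-01, -1.31732414e-03,  5.60310664e-03,
        -4.83027651e-02],
       [ 5.49952434e-03,  6.86120351e-02,  9.97628259e-01,
         1.60975972e+00],
       [ 0.00000000e+00,  0.00000000e+00,  0.00000000e+00,
         1.00000000e+00]])}
{'t': 0.1, 'q': array([-1.36300395e+00,  5.32818360e-02,  1.61417420e+00, -2.09823117e-05,
        1.47603223e+00, -1.19019058e-01]), 'dq': array([ 1.69789838e-04, -1.61111949e-03, -3.70769726e-03, -1.15294002e-03,
        2.41767646e-04, -1.07932587e-05]), 'effort': array([ 1.27515568e-04, -3.94899738e+01, -3.71363139e+01, -1.80286415e-04,
        3.88847271e-03, -1.30332660e-05]), 'tool_pos': array([ 0.20050347, -0.59135273,  0.2301811 ]), 'tool_rot': array([-3.09787527e+00, -5.10767877e-01,  1.64799662e-04]), 'contact_force': array([-0.69154708,  0.42514921,  0.25714626]), 'wrist_torque': array([0.00120306, 0.04155735, 0.01509073]), 'grip_force': 0.0, 'opening': 0.08569257526494362}
```

View pics/top0.png

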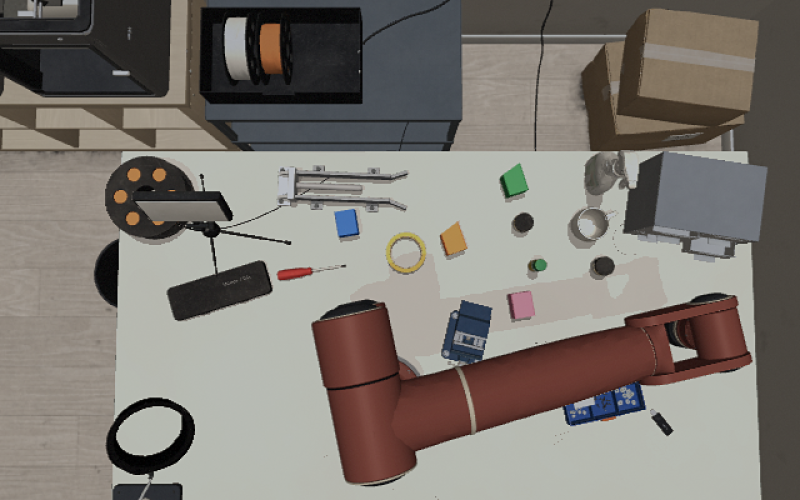

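View pics/scene0.png

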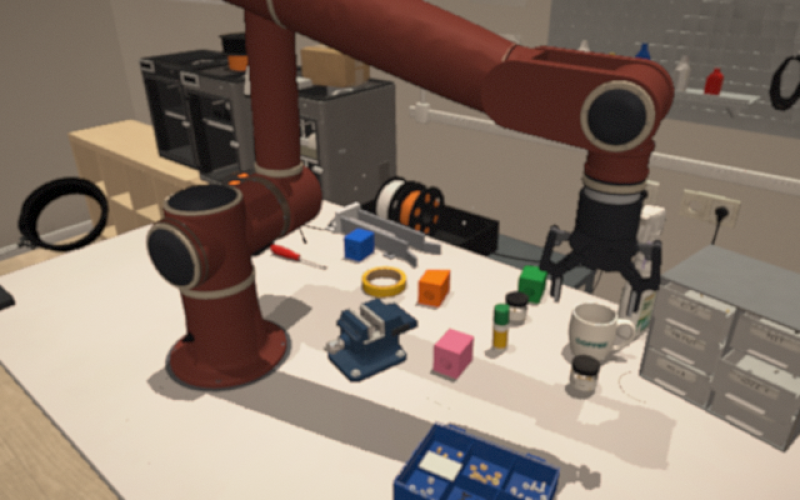

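Top view (800 px scale): jig at (285–405, 188) with the plate on the left. Blue collar (346,222), orange wedge (454,240), green wedge (514,180). Look-alikes: pink block (520,305) for blue, and the orange/black reels, blue tray and vise, which are not collar-shaped. I choose the blue block next to the jig and check it in a close crop.

```bash
cat > h.py <<'E'
import numpy as np, cv2
from scipy.spatial.transform import Rotation as R
from station import get_obs, optics
def ray(m,uv,z):
    T=m["cam_to_world"]; uv=np.atleast_2d(np.float64(uv))
    d=np.c_[(uv[:,0]-m["cx"])/m["fx"],-(uv[:,1]-m["cy"])/m["fy"],-np.ones(len(uv))]@T[:3,:3].T
    o=T[:3,3]; return o+d*((z-o[2])/d[:,2])[:,None]
def proj(m,p):
    T=m["cam_to_world"]; c=(np.atleast_2d(p)-T[:3,3])@T[:3,:3]
    return np.c_[m["cx"]-m["fx"]*c[:,0]/c[:,2], m["cy"]+m["fy"]*c[:,1]/c[:,2]]
E
python3 - <<'E'
from h import *
im=cv2.imread("top_raw.png"); m=optics.camera_model("top")
c=im[110:225,215:465]; cv2.imwrite("pics/crop1.png",cv2.resize(c,(800,368),interpolation=cv2.INTER_CUBIC))
hsv=cv2.cvtColor(im,cv2.COLOR_BGR2HSV)
for n,(u,v) in dict(blue=(277,178),orange=(363,192),green=(411,144),tape=(310,201)).items():
    h,s,val=[int(a) for a in hsv[v,u]]; mk=(abs(hsv[:,:,0].astype(int)-h)<8)&(hsv[:,:,1]>120)
    k,l,st,ce=cv2.connectedComponentsWithStats(mk.astype(np.uint8)); 
    i=l[v,u]; print(n,(h,s,val),st[i],ce[i])
    if n!='tape' and i:
        ys,xs=np.where(l==i); vv=hsv[ys,xs,2]; print(np.percentile(vv,[5,25,50,75,95]))
E
```

```text
blue (108, 157, 177) [268 167  19  23 337] [277.03264095 178.21364985]
[ 81.8 176.  177.  178.  181. ]
orange (18, 148, 178) [353 178  21  26 316] [362.71518987 191.37658228]
[178. 178. 179. 179. 181.]
green (67, 122, 149) [401 131  22  27 271] [410.83763838 145.23247232]
[ 42. 113. 148. 149. 151.]
tape (26, 132, 182) [309 186  32  32 249] [324.59036145 202.2811245 ]
```

View pics/crop1.png

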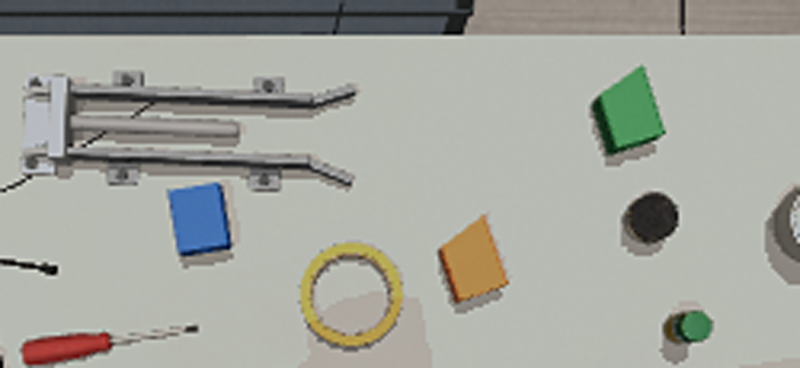

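The crop (3.2x) shows the blue block with top corners (168,190), (220,183), (230,247), (181,255). The orange wedge's peak is at (485,215) and the green's at (643,67). Shaft tip is at (239,130), and the plate's inner face is at u≈71. Blue beside the jig is the right one. Next I fit the poses.

```bash
cat > fit.py <<'E'
from h import *
from scipy.optimize import minimize
W=np.array([[-31,-25],[39,-25],[23,25],[-31,25]])/1000
B=np.array([[-30,-25],[30,-25],[30,25],[-30,25]])/1000
def fit(im,m,box,col,shape,x0,S=8,z=.056):
    u0,v0,w,h=box; c=im[v0:v0+h,u0:u0+w].astype(float); c=cv2.resize(c,None,fx=S,fy=S,interpolation=cv2.INTER_CUBIC)
    mk=(np.linalg.norm(c-np.array(col),axis=2)<55).astype(np.uint8)
    def poly(p):
        r=np.array([[np.cos(p[2]),-np.sin(p[2])],[np.sin(p[2]),np.cos(p[2])]])
        q=shape@r.T+p[:2]; uv=proj(m,np.c_[q,np.full(len(q),z)])
        return np.round(((uv-[u0,v0]+.5)*S-.5)*16).astype(np.int32)
    def cost(p):
        a=cv2.fillPoly(np.zeros_like(mk),[poly(p)],1,shift=4); return 1-(a&mk).sum()/(a|mk).sum()
    best=min((minimize(cost,np.array(x0)+[0,0,d],method="Nelder-Mead",options=dict(initial_simplex=np.array(x0)+[0,0,d]+np.array([[0,0,0],[.01,0,0],[0,.01,0],[0,0,.15]]))) for d in (-.25,0,.25)),key=lambda r:r.fun)
    return best.x,best.fun
E
python3 - <<'E'
from fit import *
im=cv2.imread("top_raw.png"); m=optics.camera_model("top")
for n,uv,s in (("blue",(277,178),B),("orange",(363,192),W),("green",(411,144),W)):
    p=ray(m,uv,.056)[0]
    print(n,*fit(im,m,(uv[0]-25,uv[1]-25,50,50),im[uv[1],uv[0]],s,[p[0],p[1],0.]))
C=lambda a:np.array(a)/3.2+[215-.34,110-.34]
print("tip",ray(m,C([[239,130]]),.025)); print("plate",ray(m,C([[71,80],[71,172]]),.06))
print("railtops",ray(m,C([[72,90],[313,101],[72,152],[310,161]]),.046)); print("flare ends",ray(m,C([[356,90],[352,183]]),.028))
print("tape,jar,glue",ray(m,C([[352,295]]),.024),ray(m,C([[652,217]]),.053),ray(m,C([[694,326]]),.094))
o=get_obs(); print(R.from_rotvec(o["tool_rot"]).as_matrix().round(3))
mw=optics.camera_model("wrist"); T=mw["cam_to_world"]; print(R.from_rotvec(o["tool_rot"]).as_matrix().T@(T[:3,3]-o["tool_pos"]),(R.from_rotvec(o["tool_rot"]).as_matrix().T@T[:3,:3]).round(3),mw["fx"])
E
```

```text
blue [0.43717512 0.08104053 0.16010484] 0.06423527135532558
orange [ 0.39398852 -0.18229615  0.34041917] 0.1344219033481775
green [ 0.53985379 -0.33469883  0.31339588] 0.09319876341152933
tip [[0.52532908 0.04340328 0.025     ]]
plate [[0.5682464  0.20224015 0.06      ]
 [0.47961515 0.2013828  0.06      ]]
railtops [[ 0.56111702  0.20344467  0.046     ]
 [ 0.55022443 -0.02917243  0.046     ]
 [ 0.50082212  0.20286395  0.046     ]
 [ 0.49187943 -0.02625545  0.046     ]]
flare ends [[ 0.56418622 -0.07098084  0.028     ]
 [ 0.47273936 -0.06687819  0.028     ]]
tape,jar,glue [[ 0.36377287 -0.06669418  0.024     ]] [[ 0.43659973 -0.35384861  0.053     ]] [[ 0.33070408 -0.38333842  0.094     ]]
[[ 0.947  0.321 -0.   ]
 [ 0.321 -0.947  0.002]
 [ 0.    -0.002 -1.   ]]
[ 0.07000985 -0.00041353 -0.14252926] [[-0.001  0.961  0.276]
 [ 1.     0.001 -0.001]
 [-0.001  0.276 -0.961]] 309.0343406855229
```

```bash
cat > d.py <<'E'
import sys
from h import *
o=get_obs(); M=R.from_rotvec(o["tool_rot"]).as_matrix(); t=[float(a) for a in sys.argv[1:]]
psi=np.arctan2(M[1,0],M[0,0]); e=(t[3]-psi+np.pi)%(2*np.pi)-np.pi
s=M.T@(np.array(t[:3])-o["tool_pos"])*1000
Z=R.from_euler("z",psi+e).as_matrix()@np.diag([1,-1,-1]); s2=Z.T@(np.array(t[:3])-o["tool_pos"])*1000
tilt=R.from_matrix(M.T@Z).as_rotvec()
print("t",round(o["t"],2),"pos",o["tool_pos"].round(4),"psi",round(psi,3),"F",o["contact_force"].round(1),"open",round(o["opening"],4),"q",o["q"].round(2))
print("shift now",s.round(1),np.linalg.norm(s).round(), "| shift after turn",s2.round(1),"| turn",tilt.round(3))
E
python3 -m pendant '[[[14,-15,1],[0,0,0],1],[[27,-29,2],[0,0,0],1],[[27,-29,2],[0,0,0],1],[[27,-29,2],[0,0,0],1],[[27,-29,2],[0,0,0],1],[[27,-29,2],[0,0,0],1],[[27,-29,2],[0,0,0],1],[[27,-29,2],[0,0,0],1],[[27,-29,2],[0,0,0],1],[[27,-29,2],[0,0,0],1],[[27,-29,2],[0,0,0],1],[[27,-29,2],[0,0,0],1]]' 40
python3 -m pendant '[[[27,-29,2],[0,0,0],1],[[27,-29,2],[0,0,0],1],[[27,-29,2],[0,0,0],1],[[18,-20,2],[0,0,0],1],[[9,-10,0],[0,0,0.083],1],[[0,0,0],[0,0,0.084],1],[[0,0,0],[0,0,0],1],[[0,0,0],[0,0,0],1]]'
python3 - <<'E'
from h import *
import json
m=optics.camera_model("wrist"); im=optics.get_image("wrist")
np.savez("w1.npz",im=im[:,:,::-1],**m); cv2.imwrite("pics/w1.png",cv2.resize(im[:,:,::-1],(800,500),interpolation=cv2.INTER_CUBIC))
E
python3 d.py 0.437 0.081 0.2 0.16
```

```text
t: 1.1
tool_pos: [0.388, -0.1738, 0.2079]
tool_rot: [3.1, 0.51, 0.0]
contact_force: [1.2, 0.4, 0.5]
opening: 0.0856
grip_force: 0.0
t: 1.77
tool_pos: [0.4524, -0.0301, 0.1999]
tool_rot: [-3.131, -0.255, 0.001]
contact_force: [0.7, 0.1, 0.5]
opening: 0.0855
grip_force: 0.0
t 1.82 pos [ 0.4524 -0.0304  0.2   ] psi 0.162 F [-0.1 -0.3 -0.1] open 0.0854 q [-0.23 -0.36  2.03 -0.    1.47  1.18]
shift now [   2.7 -112.4    0. ] 112.0 | shift after turn [   2.5 -112.4   -0. ] | turn [-0.     0.001  0.002]
```

View pics/w1.png

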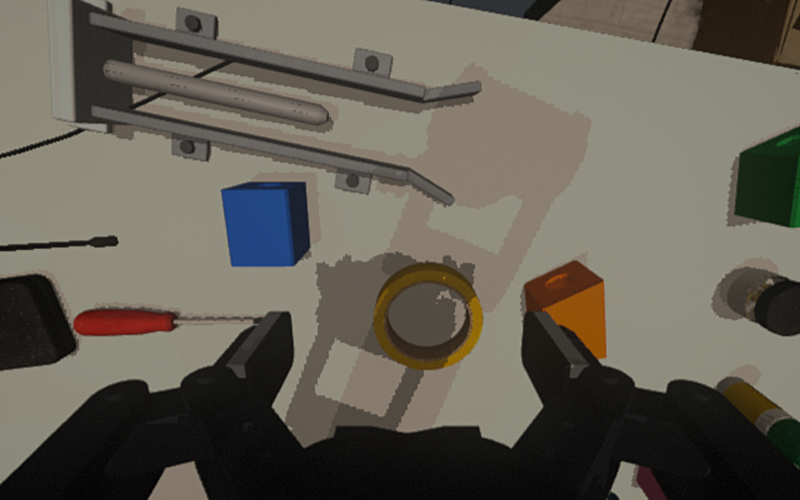

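Wrist view: shaft from (110,69) to its tip (325,117). The two rail tops end at (424,97) and (408,176), the flare ends at (480,88) and (452,200), and blue is at (265,222).

```bash
python3 - <<'E'
from fit import *
d=np.load("w1.npz"); m={k:d[k] for k in("fx","fy","cx","cy","cam_to_world")}
C=lambda a:np.array(a)*.8-.1
print("shaft",ray(m,C([[112,69],[220,93],[325,117]]),.025).round(4).tolist())
print("rail tops mid",ray(m,C([[95,17],[424,95],[95,110],[408,174]]),.046).round(4).tolist())
print("flare ends",ray(m,C([[480,88],[452,200]]),.028).round(4).tolist())
print("blue front-top edge",ray(m,C([[222,191],[306,182],[231,266],[293,266]]),.056).round(4).tolist())
E
python3 -m pendant '[[[1,-20,0],[0,0,0],1],[[1,-36,0],[0,0,0],1],[[1,-36,0],[0,0,0],1],[[0,-20,20],[0,0,0],1],[[0,0,30],[0,0,0],1],[[0,0,30],[0,0,0],1],[[0,0,20],[0,0,0],1],[[0,0,0],[0,0,0],1]]'; python3 d.py 0.437 0.081 0.031 0.16
```

```text
shaft [[0.5346, 0.2087, 0.025], [0.5307, 0.128, 0.025], [0.5263, 0.0469, 0.025]]
rail tops mid [[0.5651, 0.2036, 0.046], [0.5523, -0.0259, 0.046], [0.504, 0.2071, 0.046], [0.4954, -0.0236, 0.046]]
flare ends [[0.5659, -0.0673, 0.028], [0.4789, -0.0628, 0.028]]
blue front-top edge [[0.4619, 0.1103, 0.056], [0.4785, 0.0496, 0.056], [0.4041, 0.1016, 0.056], [0.4119, 0.0538, 0.056]]
t: 2.48
tool_pos: [0.4339, 0.0802, 0.0952]
tool_rot: [-3.131, -0.251, 0.015]
contact_force: [-1.8, -0.2, -1.3]
opening: 0.0856
grip_force: 0.0
t 2.48 pos [0.4339 0.0802 0.0952] psi 0.16 F [-1.8 -0.2 -1.3] open 0.0856 q [ 0.01 -0.27  2.15 -0.    1.28  1.42]
shift now [ 3.8 -0.2 64.1] 64.0 | shift after turn [ 3.2 -0.3 64.2] | turn [-0.001  0.01   0.   ]
```

```bash
python3 -m pendant '[[[1,0,25],[0,0,0],1],[[1,0,25],[0,0,0],1],[[0,0,15],[0,0,0],1],[[0,0,4],[0,0,0],1],[[0,0,0],[0,0,0],0.4],[[0,0,0],[0,0,0],0.4],[[0,0,0],[0,0,0],0.4],[[0,0,0],[0,0,0],0.4],[[0,0,0],[0,0,0],0.4],[[0,0,0],[0,0,0],0.4]]' 40;  python3 d.py 0.437 0.081 0.031 0.16
```

```text
t: 3.32
tool_pos: [0.4417, 0.0811, 0.0336]
tool_rot: [3.131, 0.251, 0.006]
contact_force: [-0.4, -0.6, 6.6]
opening: 0.0492
grip_force: 43.2
t 3.32 pos [0.4417 0.0811 0.0336] psi 0.16 F [-0.4 -0.6  6.6] open 0.0492 q [ 0.02 -0.16  2.17 -0.    1.13  1.43]
shift now [-4.7 -0.7  2.6] 5.0 | shift after turn [-4.7 -0.7  2.6] | turn [ 0.001 -0.004 -0.   ]
```

```bash
python3 -m pendant '[[[0,0,-20],[0,0,0],0.4],[[0,0,-35],[0,0,0],0.4],[[0,0,-25],[0,0,0],0.4],[[0,0,0],[0,0,-0.124],0.4],[[0,0,0],[0,0,-0.124],0.4],[[0,0,0],[0,0,-0.124],0.4],[[0,0,0],[0,0,-0.124],0.4],[[0,0,0],[0,0,-0.124],0.4],[[0,0,0],[0,0,-0.124],0.4],[[0,0,0],[0,0,-0.124],0.4],[[0,0,0],[0,0,-0.124],0.4],[[0,0,0],[0,0,-0.124],0.4]]';python3 -m pendant '[[[0,0,0],[0,0,-0.124],0.4],[[0,0,0],[0,0,-0.124],0.4],[[0,0,0],[0,0,0],0.4],[[0,0,0],[0,0,0],0.4]]';  python3 d.py 0.5207 -0.0649 0.11 1.525
```

```text
t: 4.32
tool_pos: [0.4394, 0.0811, 0.1112]
tool_rot: [-2.518, -1.879, 0.0]
contact_force: [0.5, 0.7, -1.9]
opening: 0.0491
grip_force: 42.3
t: 4.65
tool_pos: [0.4396, 0.0811, 0.1112]
tool_rot: [-2.276, -2.165, 0.0]
contact_force: [-0.1, 0.7, -1.2]
opening: 0.0493
grip_force: 42.3
t 4.65 pos [0.4396 0.0811 0.1112] psi 1.521 F [-0.1  0.7 -1.2] open 0.0493 q [ 0.02 -0.29  2.13 -0.    1.3   0.07]
shift now [-141.8   88.3    1.2] 167.0 | shift after turn [-142.1   87.7    1.2] | turn [-0.     0.    -0.004]
```

```bash
python3 -m pendant '[[[-12,8,0],[0,0,-0.004],0.4],[[-30,18,0],[0,0,0],0.4],[[-30,18,0],[0,0,0],0.4],[[-30,18,0],[0,0,0],0.4],[[-25,16,0],[0,0,0],0.4],[[-15,10,0],[0,0,0],0.4],[[0,0,0],[0,0,0],0.4],[[0,0,0],[0,0,0],0.4],[[0,0,0],[0,0,0],0.4]]';  python3 d.py 0.5207 -0.0649 0.034 1.525
python3 - <<'E'
from h import *
im=optics.get_image("top"); cv2.imwrite("t2_raw.png",im[:,:,::-1])
m=optics.camera_model("wrist"); im=optics.get_image("wrist")
np.savez("w2.npz",im=im[:,:,::-1],**m); cv2.imwrite("pics/w2.png",cv2.resize(im[:,:,::-1],(800,500),interpolation=cv2.INTER_CUBIC))
E
```

```text
t: 5.4
tool_pos: [0.521, -0.0641, 0.1109]
tool_rot: [-2.269, -2.171, 0.001]
contact_force: [-0.6, 0.9, -2.6]
opening: 0.0489
grip_force: 42.3
t 5.4 pos [ 0.521  -0.0641  0.1109] psi 1.526 F [-0.6  0.9 -2.6] open 0.0489 q [-0.26 -0.08  1.95  0.    1.27 -0.22]
shift now [-0.9 -0.2 76.9] 77.0 | shift after turn [-0.8 -0.2 76.9] | turn [-0.001 -0.001  0.001]
```

View pics/w2.png

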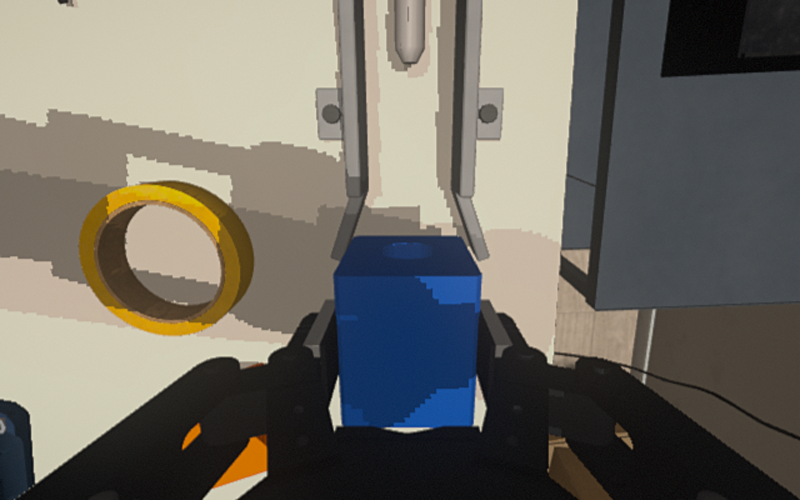

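Wrist view: collar lined up with the channel. Shaft tip at (410,62), rail ends at inner edges (366,192) and (461,192). I check the lateral offset.

Run:
```python
from h import *
d=np.load("w2.npz"); m={k:d[k] for k in("fx","fy","cx","cy","cam_to_world")}
C=lambda a:np.array(a)*.8-.1
for n,p,z in (("tip",[[410,62],[409,5]],.025),("railinner",[[366,192],[461,192]],.046),("rail top outer",[[347,193],[474,193]],.046),("railfar",[[354,3],[466,3]],.046),("flare ends out",[[335,258],[486,258]],.028),("blue sides top (lifted)",[[335,275],[481,275],[341,427],[474,427]],.133)):
    q=ray(m,C(p),z); 
    # jig coords
    D=np.array([-.046,-.999]); N=np.array([.999,-.046]); r=q[:,:2]-[.5258,.045]
    print(n,q.round(4)[:,:2].tolist(),"jx",(r@D*1000+165).round(1),"jy",(r@N*1000).round(1))
```

```text
tip [[0.527, 0.0456], [0.5277, 0.0727]] jx [164.4 137.2] jy [1.2 0.6]
railinner [[0.5005, -0.0206], [0.5514, -0.0229]] jx [231.7 231.6] jy [-22.2  28.7]
rail top outer [[0.4903, -0.0207], [0.5584, -0.0237]] jx [232.3 232.1] jy [-32.5  35.7]
railfar [[0.5014, 0.0686], [0.5543, 0.0663]] jx [142.6 142.5] jy [-25.5  27.5]
flare ends out [[0.4766, -0.0624], [0.5689, -0.0664]] jx [274.5 274.3] jy [-44.2  48.1]
blue sides top (lifted) [[0.498, -0.0362], [0.5463, -0.0383], [0.4945, -0.0965], [0.5443, -0.0987]] jx [247.4 247.3 307.8 307.7] jy [-24.   24.4 -24.8  25. ]
```

```bash
python3 -m pendant '[[[0,1.7,25],[0,0,0],0.4],[[0,0,30],[0,0,0],0.4],[[0,0,16],[0,0,0],0.4],[[0,0,5],[0,0,0],0.4],[[0,0,0],[0,0,0],0.4],[[6,0,0],[0,0,0],0.4],[[6,0,0],[0,0,0],0.4],[[6,0,0],[0,0,0],0.4],[[5,0,0],[0,0,0],0.4],[[0,0,0],[0,0,0],0.4]]';  python3 d.py 0.5238 -0.0409 0.034 1.525
```

```text
t: 6.33
tool_pos: [0.5243, -0.0404, 0.0355]
tool_rot: [-2.267, -2.175, -0.001]
contact_force: [0.2, 0.7, -1.6]
opening: 0.0493
grip_force: 42.4
t 6.33 pos [ 0.5243 -0.0404  0.0355] psi 1.529 F [ 0.2  0.7 -1.6] open 0.0493 q [-0.22  0.03  1.99  0.    1.12 -0.18]
shift now [-0.5 -0.5  1.5] 2.0 | shift after turn [-0.5 -0.5  1.5] | turn [ 0.    -0.001  0.004]
```

```bash
python3 -m pendant '[[[0,0,1],[0,0,0],1],[[0,0,0],[0,0,0],1],[[0,0,0],[0,0,0],1],[[0,0,0],[0,0,0],1],[[0,0,-20],[0,0,0],1],[[0,0,-25],[0,0,0],0.5],[[-20,0,0],[0,0,0],0],[[-35,0,0],[0,0,0],0],[[0,0,0],[0,0,0],0],[[0,0,20],[0,0,0],0],[[0,0,22],[0,0,0],0],[[0,0,0],[0,0,0],0]]';  python3 d.py 0.5238 -0.0409 0.037 1.525
python3 - <<'E'
from h import *
m=optics.camera_model("wrist"); im=optics.get_image("wrist")
np.savez("w3.npz",im=im[:,:,::-1],**m); cv2.imwrite("pics/w3.png",cv2.resize(im[:,:,::-1],(800,500),interpolation=cv2.INTER_CUBIC))
E
```

```text
t: 7.33
tool_pos: [0.5186, -0.0958, 0.0331]
tool_rot: [-2.265, -2.167, 0.005]
contact_force: [-1.0, 0.5, -1.1]
opening: 0.0003
grip_force: 0.0
t 7.33 pos [ 0.5186 -0.0958  0.0331] psi 1.527 F [-1.   0.5 -1.1] open 0.0003 q [-0.32  0.04  1.98  0.    1.13 -0.28]
shift now [55.1  2.7 -3.7] 55.0 | shift after turn [55.1  2.7 -3.9] | turn [-0.007 -0.002  0.002]
```

View pics/w3.png

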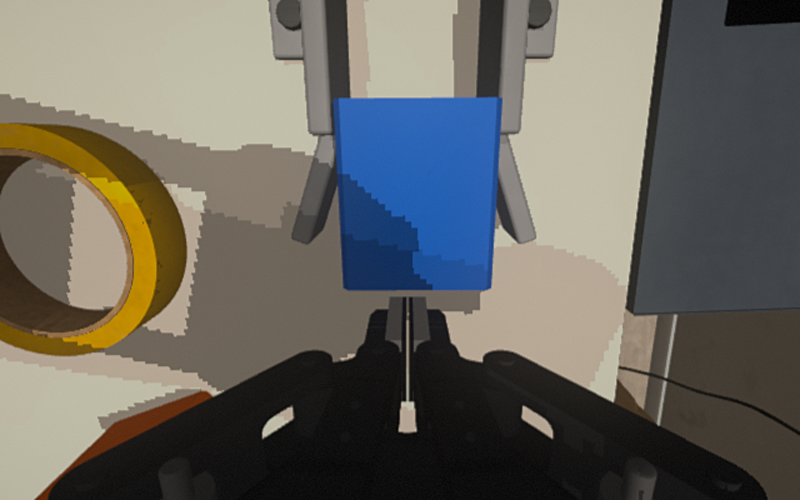

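Blue sits square in the mouth (top face u 338–500), with the closed fingertips behind it at (407,300). Push.

```bash
python3 -m pendant '[[[0,3,-5],[0,0,0],0],[[8,0,0],[0,0,0],0],[[10,0,0],[0,0,0],0],[[12,0,0],[0,0,0],0],[[15,0,0],[0,0,0],0],[[15,0,0],[0,0,0],0],[[15,0,0],[0,0,0],0],[[15,0,0],[0,0,0],0],[[10,0,0],[0,0,0],0],[[0,0,0],[0,0,0],0]]';  python3 d.py 0.5298 0.13 0.037 1.525
```

```text
t: 8.22
tool_pos: [0.5292, 0.0056, 0.0427]
tool_rot: [-2.266, -2.176, -0.001]
contact_force: [0.5, 0.6, -0.3]
opening: -0.0001
grip_force: 0.0
t 8.22 pos [0.5292 0.0056 0.0427] psi 1.531 F [ 0.5  0.6 -0.3] open -0.0001 q [-0.13  0.02  1.98  0.    1.14 -0.09]
shift now [124.3  -4.4   5.8] 125.0 | shift after turn [124.3  -5.1   5.7] | turn [ 0.001 -0.001  0.006]
```

```bash
python3 -m pendant '[[[8,-2,3],[0,0,0.006],0],[[15,0,1],[0,0,0],0],[[15,0,0],[0,0,0],0],[[15,0,0],[0,0,0],0],[[15,0,0],[0,0,0],0],[[15,0,0],[0,0,0],0],[[15,0,0],[0,0,0],0],[[15,0,0],[0,0,0],0],[[8,0,0],[0,0,0],0],[[0,0,0],[0,0,0],0]]';  python3 d.py 0.5312 0.13 0.037 1.525
python3 - <<'E'
from h import *
m=optics.camera_model("wrist"); im=optics.get_image("wrist")
np.savez("w4.npz",im=im[:,:,::-1],**m); cv2.imwrite("pics/w4.png",cv2.resize(im[:,:,::-1],(640,400),interpolation=cv2.INTER_CUBIC))
E
```

```text
t: 9.05
tool_pos: [0.5328, 0.1252, 0.0381]
tool_rot: [-2.274, -2.167, -0.0]
contact_force: [0.3, 0.2, 0.1]
opening: -0.0
grip_force: 0.0
t 9.05 pos [0.5328 0.1252 0.0381] psi 1.523 F [0.3 0.2 0.1] open -0.0 q [0.09 0.07 1.94 0.   1.13 0.14]
shift now [ 4.7 -1.8  1.1] 5.0 | shift after turn [ 4.7 -1.8  1.1] | turn [-0.    -0.    -0.002]
```

View pics/w4.png

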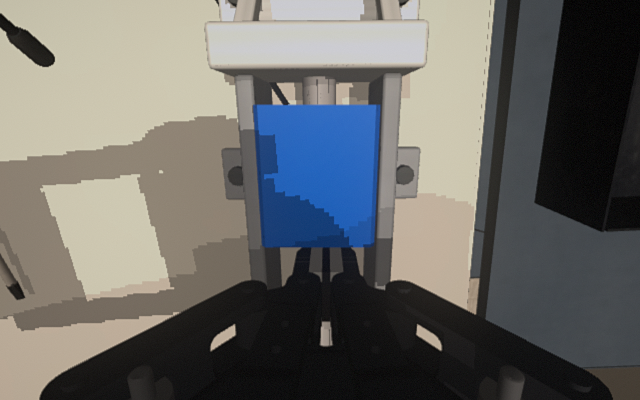

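Blue is threaded: the shaft is visible between collar and plate at (320,90), and the remaining gap will close with the final push. Now orange.

```bash
python3 -m pendant '[[[-6,0,-20],[0,0,0],0],[[0,0,-32],[0,0,0],0],[[-17,-6,-15],[0,0,0],0],[[-34,-14,0],[0,0,0],0],[[-34,-14,0],[0,0,0],0.5],[[-34,-14,0],[0,0,0],1],[[-34,-14,0],[0,0,0],1],[[-34,-14,0],[0,0,0],1],[[-34,-14,0],[0,0,0],1],[[-34,-14,0],[0,0,0],1],[[-34,-14,0],[0,0,0],1],[[-18,-6,0],[0,0,0],1]]'; python3 -m pendant '[[[0,0,0],[0,0,-0.122],1],[[0,0,0],[0,0,-0.122],1],[[0,0,0],[0,0,-0.122],1],[[0,0,0],[0,0,-0.122],1],[[0,0,0],[0,0,-0.122],1],[[0,0,0],[0,0,-0.122],1],[[0,0,0],[0,0,-0.122],1],[[0,0,0],[0,0,-0.122],1],[[0,0,0],[0,0,-0.122],1],[[0,0,0],[0,0,-0.122],1],[[0,0,0],[0,0,-0.122],1],[[0,0,0],[0,0,-0.122],1]]';python3 -m pendant '[[[0,0,0],[0,0,-0.122],1],[[0,0,0],[0,0,-0.122],1],[[0,0,0],[0,0,-0.122],1],[[0,0,0],[0,0,-0.122],1],[[0,0,0],[0,0,0],1],[[0,0,0],[0,0,0],1]]'; python3 d.py 0.394 -0.182 0.033 -2.802
python3 - <<'E'
from h import *
m=optics.camera_model("wrist"); im=optics.get_image("wrist")
np.savez("w5.npz",im=im[:,:,::-1],**m); cv2.imwrite("pics/w5.png",cv2.resize(im[:,:,::-1],(640,400),interpolation=cv2.INTER_CUBIC))
E
```

```text
t: 10.1
tool_pos: [0.3918, -0.1855, 0.1053]
tool_rot: [2.279, 2.161, -0.002]
contact_force: [-0.2, 0.5, 0.6]
opening: 0.085
grip_force: 0.0
t: 11.1
tool_pos: [0.3933, -0.1829, 0.1051]
tool_rot: [-0.237, -3.132, -0.0]
contact_force: [-0.4, 1.1, -0.4]
opening: 0.0855
grip_force: 0.0
t: 11.6
tool_pos: [0.3935, -0.1828, 0.1051]
tool_rot: [0.513, -3.099, -0.0]
contact_force: [1.3, -0.5, -1.0]
opening: 0.0855
grip_force: 0.0
t 11.6 pos [ 0.3935 -0.1828  0.1051] psi -2.813 F [ 1.3 -0.5 -1. ] open 0.0855 q [-0.61 -0.32  2.16 -0.    1.29 -2.51]
shift now [-0.8  0.5 72.1] 72.0 | shift after turn [-0.8  0.6 72.1] | turn [ 0.    -0.    -0.011]
```

View pics/w5.png

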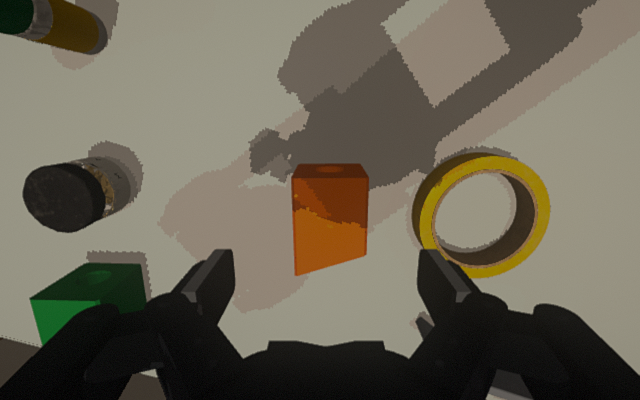

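Orange sits square between the fingers: top-face corners (293,178), (368,177), (367,256), (295,275). Square end is toward the robot.

```bash
python3 - <<'E'
from h import *
d=np.load("w5.npz"); m={k:d[k] for k in("fx","fy","cx","cy","cam_to_world")}
q=ray(m,[[293,178],[368,177],[367,256],[295,275]],.056); o=get_obs(); M=R.from_rotvec(o["tool_rot"]).as_matrix()
print(((q-o["tool_pos"])@M*1000).round(1))
E
python3 -m pendant '[[[0,0,25],[0,0,-0.01],1],[[0,0,30],[0,0,0],1],[[0,0,12],[0,0,0],1],[[0,0,4],[0,0,0],1],[[0,0,0],[0,0,0],0.4],[[0,0,0],[0,0,0],0.4],[[0,0,0],[0,0,0],0.4],[[0,0,0],[0,0,0],0.4],[[0,0,0],[0,0,0],0.4],[[0,0,0],[0,0,0],0.4]]' 40;  python3 d.py 0.394 -0.182 0.033 -2.802
```

```text
[[ 28.8 -20.5  49.2]
 [ 29.4  26.9  49.2]
 [-25.5  28.3  49.2]
 [-39.9 -21.2  49.2]]
t: 12.48
tool_pos: [0.3951, -0.1833, 0.036]
tool_rot: [-0.534, 3.093, -0.004]
contact_force: [1.1, -1.0, 4.8]
opening: 0.049
grip_force: 44.4
t 12.48 pos [ 0.3951 -0.1833  0.036 ] psi -2.8 F [ 1.1 -1.   4.8] open 0.049 q [-0.61 -0.21  2.2   0.    1.14 -2.52]
shift now [0.7 1.6 3. ] 3.0 | shift after turn [0.7 1.6 3. ] | turn [-0.003  0.002  0.002]
```

```bash
python3 -m pendant '[[[0,0,-20],[0,0,0],0.4],[[0,0,-35],[0,0,0],0.4],[[0,0,-25],[0,0,0],0.4],[[0,0,0],[0,0,0.122],0.4],[[0,0,0],[0,0,0.122],0.4],[[0,0,0],[0,0,0.122],0.4],[[0,0,0],[0,0,0.122],0.4],[[0,0,0],[0,0,0.122],0.4],[[0,0,0],[0,0,0.122],0.4],[[0,0,0],[0,0,0.122],0.4],[[0,0,0],[0,0,0.122],0.4],[[0,0,0],[0,0,0.122],0.4]]';python3 -m pendant '[[[0,0,0],[0,0,0.122],0.4],[[0,0,0],[0,0,0.122],0.4],[[0,0,0],[0,0,0.122],0.4],[[0,0,0],[0,0,0.122],0.4],[[0,0,0],[0,0,0.122],0.4],[[0,0,0],[0,0,0.122],0.4],[[0,0,0],[0,0,0.122],0.4],[[0,0,0],[0,0,0],0.4],[[0,0,0],[0,0,0],0.4]]';  python3 d.py 0.5225 -0.0649 0.113 1.525
```

```text
t: 13.48
tool_pos: [0.3934, -0.1821, 0.1137]
tool_rot: [-1.168, -2.915, -0.0]
contact_force: [0.0, -0.7, -1.8]
opening: 0.0491
grip_force: 43.6
t: 14.23
tool_pos: [0.3935, -0.1822, 0.1139]
tool_rot: [-2.26, -2.181, 0.0]
contact_force: [-0.1, -0.7, -1.2]
opening: 0.0492
grip_force: 43.6
t 14.23 pos [ 0.3935 -0.1822  0.1139] psi 1.535 F [-0.1 -0.7 -1.2] open 0.0492 q [-0.61 -0.33  2.16 -0.    1.31 -0.57]
shift now [121.9 124.7   0.9] 174.0 | shift after turn [123.1 123.5   0.9] | turn [-0.001 -0.     0.01 ]
```

```bash
python3 -m pendant '[[[0,0,0],[0,0,0.01],0.4],[[14,14,0],[0,0,0],0.4],[[27,27,0],[0,0,0],0.4],[[28,28,0],[0,0,0],0.4],[[28,28,0],[0,0,0],0.4],[[18,18,0],[0,0,0],0.4],[[8,8,0],[0,0,0],0.4],[[0,0,0],[0,0,0],0.4],[[0,0,0],[0,0,0],0.4],[[0,0,0],[0,0,0],0.4]]';  python3 d.py 0.5225 -0.0649 0.037 1.525
python3 - <<'E'
from h import *
m=optics.camera_model("wrist"); im=optics.get_image("wrist")
np.savez("w6.npz",im=im[:,:,::-1],**m); cv2.imwrite("pics/w6.png",cv2.resize(im[:,:,::-1],(640,400),interpolation=cv2.INTER_CUBIC))
E
```

```text
t: 15.07
tool_pos: [0.5218, -0.0664, 0.1139]
tool_rot: [-2.275, -2.165, 0.002]
contact_force: [-0.8, 0.1, -1.5]
opening: 0.0493
grip_force: 43.6
t 15.07 pos [ 0.5218 -0.0664  0.1139] psi 1.521 F [-0.8  0.1 -1.5] open 0.0493 q [-0.27 -0.08  1.95 -0.    1.28 -0.22]
shift now [ 1.5  0.7 76.9] 77.0 | shift after turn [ 1.5  0.7 76.9] | turn [-0.001  0.    -0.004]
```

View pics/w6.png

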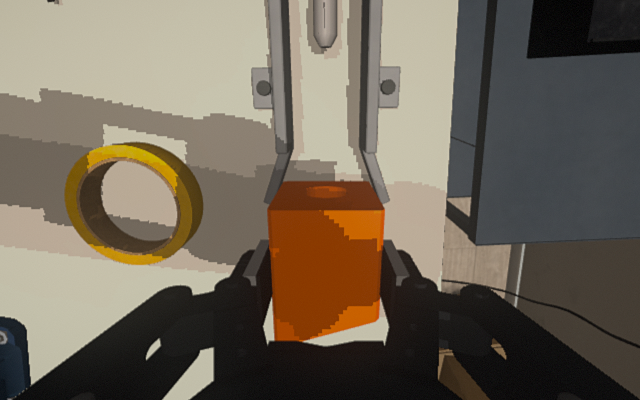

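Orange is lined up with its square end facing the shaft (tip at (325,45)). Lower, slide into the mouth, release.

```bash
python3 -m pendant '[[[0,1,25],[0,0,0],0.4],[[0,0,30],[0,0,0],0.4],[[0,0,16],[0,0,0],0.4],[[0,0,6],[0,0,0],0.4],[[0,0,0],[0,0,0],0.4],[[6,0,0],[0,0,0],0.4],[[7,0,0],[0,0,0],0.4],[[7,0,0],[0,0,0],0.4],[[5,0,0],[0,0,0],0.4],[[0,0,0],[0,0,0],0.4]]';  python3 d.py 0.5238 -0.0409 0.034 1.525
python3 -m pendant '[[[0,0,1],[0,0,0],1],[[0,0,0],[0,0,0],1],[[0,0,0],[0,0,0],1],[[0,0,0],[0,0,0],1],[[0,0,-22],[0,0,0],1],[[0,0,-25],[0,0,0],0.5],[[-25,0,0],[0,0,0],0],[[-41,0,0],[0,0,0],0],[[0,0,0],[0,0,0],0],[[0,0,20],[0,0,0],0],[[0,0,23],[0,0,0],0],[[0,0,0],[0,0,0],0]]';  python3 d.py 0.5225 -0.095 0.038 1.525
python3 - <<'E'
from fit import *
im=optics.get_image("top")[:,:,::-1].copy(); m=optics.camera_model("top"); cv2.imwrite("t3.png",im)
hsv=cv2.cvtColor(im,cv2.COLOR_BGR2HSV); c=proj(m,[.523,-.043,.056])[0].astype(int); print(c,im[c[1],c[0]])
print(fit(im,m,(c[0]-25,c[1]-25,50,50),[60,140,179],W,[.523,-.043,-1.6]))
E
```

```text
t: 15.95
tool_pos: [0.5244, -0.0393, 0.0372]
tool_rot: [-2.273, -2.166, -0.0]
contact_force: [-2.4, 0.9, -0.7]
opening: 0.0492
grip_force: 43.8
t 15.95 pos [ 0.5244 -0.0393  0.0372] psi 1.523 F [-2.4  0.9 -0.7] open 0.0492 q [-0.22  0.03  1.99  0.    1.13 -0.17]
shift now [-1.6 -0.5  3.2] 4.0 | shift after turn [-1.6 -0.5  3.2] | turn [-0.001 -0.001 -0.002]
t: 16.95
tool_pos: [0.5186, -0.1059, 0.0362]
tool_rot: [-2.272, -2.16, 0.005]
contact_force: [-0.8, 0.4, -1.1]
opening: 0.0003
grip_force: 0.0
t 16.95 pos [ 0.5186 -0.1059  0.0362] psi 1.521 F [-0.8  0.4 -1.1] open 0.0003 q [-0.34  0.04  1.98  0.    1.13 -0.29]
shift now [11.1  3.3 -1.8] 12.0 | shift after turn [11.1  3.4 -1.8] | turn [-0.007 -0.002 -0.004]
[316 149] [ 51  58 108]
(array([ 0.52565434, -0.0420398 , -1.57140085]), np.float64(0.5921657893488879))
```

```bash
python3 -m pendant '[[[0,8,-3],[0,0,0],0],[[8,0,0],[0,0,0],0],[[12,0,0],[0,0,0],0],[[12,0,0],[0,0,0],0],[[12,0,0],[0,0,0],0],[[12,0,0],[0,0,0],0],[[12,0,0],[0,0,0],0],[[0,0,0],[0,0,0],0]]';  python3 d.py 0.533 0.036 0.039 1.525
python3 -m pendant '[[[12,0,1],[0,0,0],0],[[12,0,0],[0,0,0],0],[[12,0,0],[0,0,0],0],[[12,0,0],[0,0,0],0],[[12,0,0],[0,0,0],0],[[8,0,0],[0,0,0],0],[[0,0,0],[0,0,0],0]]';  python3 d.py 0.533 0.036 0.039 1.525
```

```text
t: 17.67
tool_pos: [0.5329, -0.0364, 0.0433]
tool_rot: [-2.272, -2.168, -0.001]
contact_force: [-0.2, 0.4, -0.9]
opening: -0.0001
grip_force: 0.0
t 17.67 pos [ 0.5329 -0.0364  0.0433] psi 1.524 F [-0.2  0.4 -0.9] open -0.0001 q [-0.21  0.03  1.97  0.    1.14 -0.16]
shift now [72.3 -3.2  4.4] 73.0 | shift after turn [72.3 -3.2  4.3] | turn [-0.    -0.001 -0.001]
t: 18.25
tool_pos: [0.5361, 0.0308, 0.042]
tool_rot: [-2.272, -2.168, -0.0]
contact_force: [-0.6, -0.3, -0.0]
opening: 0.0001
grip_force: 0.0
t 18.25 pos [0.5361 0.0308 0.042 ] psi 1.524 F [-0.6 -0.3 -0. ] open 0.0001 q [-0.08  0.04  1.96  0.    1.14 -0.04]
shift now [ 5.  -3.3  3. ] 7.0 | shift after turn [ 5.  -3.3  3. ] | turn [-0.001 -0.001 -0.001]
```

```bash
python3 -m pendant '[[[-6,0,-20],[0,0,0],0],[[0,0,-30],[0,0,0],0],[[-20,0,-15],[0,0,0],0],[[-38,2,0],[0,0,0],0],[[-38,2,0],[0,0,0],0.5],[[-38,2,0],[0,0,0],1],[[-38,2,0],[0,0,0],1],[[-38,3,0],[0,0,0],1],[[-38,3,0],[0,0,0],1],[[-38,3,0],[0,0,0],1],[[-38,3,0],[0,0,0],1],[[-30,2,0],[0,0,0],1]]'; python3 -m pendant '[[[-6,0,0],[0,0,0.121],1],[[0,0,0],[0,0,0.121],1],[[0,0,0],[0,0,0.121],1],[[0,0,0],[0,0,0.121],1],[[0,0,0],[0,0,0.121],1],[[0,0,0],[0,0,0.121],1],[[0,0,0],[0,0,0.121],1],[[0,0,0],[0,0,0.121],1],[[0,0,0],[0,0,0.121],1],[[0,0,0],[0,0,0.121],1],[[0,0,0],[0,0,0],1],[[0,0,0],[0,0,0],1]]'; python3 d.py 0.540 -0.335 0.033 0.313
python3 - <<'E'
from fit import *
T=optics.get_image("top")[:,:,::-1].copy(); m=optics.camera_model("top"); cv2.imwrite("t4.png",T)
mw=optics.camera_model("wrist"); Wi=optics.get_image("wrist")[:,:,::-1].copy(); np.savez("w7.npz",im=Wi,**mw)
a=cv2.resize(T[100:200,215:375],(640,400),interpolation=cv2.INTER_CUBIC); b=cv2.resize(Wi,(640,400))[120:,100:580]; b=cv2.resize(b,(340,198))
o=np.zeros((600,640,3),np.uint8); o[:400]=a; o[400:598,:340]=b; cv2.imwrite("pics/c4.png",o)
print(fit(T,m,(260,115,50,60),[60,140,179],W,[.529,.08,-1.6]), fit(T,m,(225,115,60,60),[177,100,66],B,[.53,.17,1.53]))
E
```

```text
t: 19.25
tool_pos: [0.5403, -0.3344, 0.107]
tool_rot: [-2.277, -2.164, -0.0]
contact_force: [-0.1, 0.1, 0.2]
opening: 0.0858
grip_force: 0.0
t: 20.25
tool_pos: [0.5402, -0.3376, 0.1068]
tool_rot: [-3.102, -0.492, 0.001]
contact_force: [0.3, 0.6, 0.3]
opening: 0.0853
grip_force: 0.0
t 20.25 pos [ 0.5402 -0.3376  0.1068] psi 0.315 F [0.3 0.6 0.3] open 0.0853 q [-0.68  0.18  1.68  0.    1.27  0.58]
shift now [ 0.6 -2.5 73.9] 74.0 | shift after turn [ 0.6 -2.5 73.8] | turn [-0.001  0.     0.002]
(array([ 0.52694726,  0.07088312, -1.57775399]), np.float64(0.052619226436349975)) (array([0.53157473, 0.16555717, 1.51863054]), np.float64(0.06908807634256775))
```

View pics/c4.png

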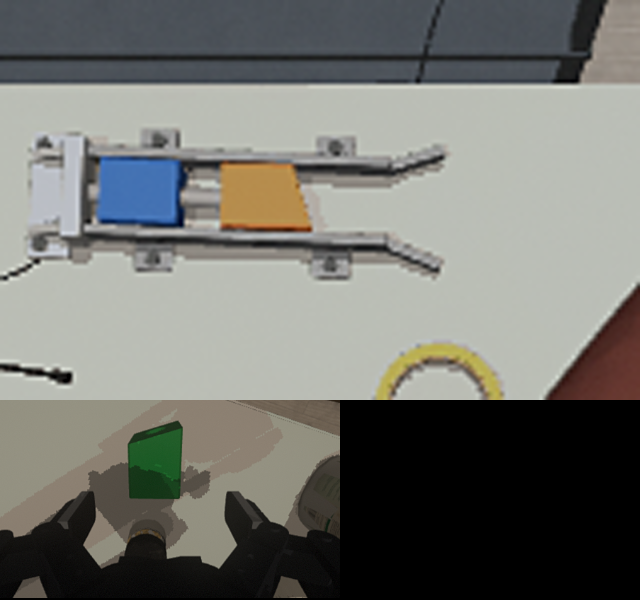

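Both collars are on the shaft (blue (140,190), orange (262,196)). Green is between the fingers with its square edge toward the robot, and the jar is clear below. I check the offset along the tool before gripping.

Run:
```python
from h import *
d=np.load("w7.npz"); m={k:d[k] for k in("fx","fy","cx","cy","cam_to_world")}; im=d["im"]
g=(im[:,:,1].astype(int)-np.maximum(im[:,:,0],im[:,:,2])>15)[120:300,200:450].astype(np.uint8)
k,l,st,c=cv2.connectedComponentsWithStats(g); i=1+st[1:,4].argmax(); print(st[i]+[200,120,0,0,0])
p=cv2.approxPolyDP(max(cv2.findContours((l==i).astype(np.uint8),0,2)[0],key=cv2.contourArea),4,True)[:,0]+[200,120]
o=get_obs(); M=R.from_rotvec(o["tool_rot"]).as_matrix()
print(p.tolist(),((ray(m,p,.056)-o["tool_pos"])@M*1000).round(0)[:,:2].tolist())
```

```text
[ 280  150   78  110 7358]
[[350, 150], [291, 168], [281, 182], [284, 258], [353, 257], [357, 159]] [[46.0, 15.0], [35.0, -22.0], [26.0, -29.0], [-28.0, -29.0], [-27.0, 19.0], [40.0, 19.0]]
```

```bash
python3 -m pendant '[[[3,-4,25],[0,0,0],1],[[0,0,30],[0,0,0],1],[[0,0,13],[0,0,0],1],[[0,0,4],[0,0,0],1],[[0,0,0],[0,0,0],0.4],[[0,0,0],[0,0,0],0.4],[[0,0,0],[0,0,0],0.4],[[0,0,0],[0,0,0],0.4],[[0,0,0],[0,0,0],0.4],[[0,0,0],[0,0,0],0.4]]' 40
python3 -m pendant '[[[0,0,-20],[0,0,0],0.4],[[0,0,-35],[0,0,0],0.4],[[0,0,-25],[0,0,0],0.4],[[0,0,0],[0,0,-0.121],0.4],[[0,0,0],[0,0,-0.121],0.4],[[0,0,0],[0,0,-0.121],0.4],[[0,0,0],[0,0,-0.121],0.4],[[0,0,0],[0,0,-0.121],0.4],[[0,0,0],[0,0,-0.121],0.4],[[0,0,0],[0,0,-0.121],0.4],[[0,0,0],[0,0,-0.121],0.4],[[0,0,0],[0,0,-0.121],0.4]]';python3 -m pendant '[[[0,0,0],[0,0,-0.121],0.4],[[0,0,0],[0,0,0],0.4],[[0,0,0],[0,0,0],0.4]]';  python3 d.py 0.5222 -0.074 0.113 1.525
```

```text
t: 21.18
tool_pos: [0.5434, -0.3342, 0.0376]
tool_rot: [3.101, 0.487, 0.004]
contact_force: [-0.1, 0.1, 4.8]
opening: 0.049
grip_force: 44.7
t: 22.18
tool_pos: [0.5417, -0.3328, 0.1148]
tool_rot: [-2.395, -2.031, 0.0]
contact_force: [-0.0, -0.5, -1.5]
opening: 0.0491
grip_force: 43.9
t: 22.43
tool_pos: [0.5418, -0.3329, 0.115]
tool_rot: [-2.278, -2.162, 0.0]
contact_force: [0.4, 0.3, -0.8]
opening: 0.0488
grip_force: 43.9
t 22.43 pos [ 0.5418 -0.3329  0.115 ] psi 1.519 F [ 0.4  0.3 -0.8] open 0.0488 q [-0.67  0.17  1.68 -0.    1.29 -0.62]
shift now [257.5 -33.    2.1] 260.0 | shift after turn [257.7 -31.4   2. ] | turn [-0.001 -0.    -0.006]
```

```bash
python3 -m pendant '[[[0,0,0],[0,0,-0.006],0.4],[[18,-2,0],[0,0,0],0.4],[[36,-5,0],[0,0,0],0.4],[[38,-5,0],[0,0,0],0.4],[[38,-5,0],[0,0,0],0.4],[[38,-5,0],[0,0,0],0.4],[[38,-4,0],[0,0,0],0.4],[[30,-3,0],[0,0,0],0.4],[[18,-2,0],[0,0,0],0.4],[[3,0,0],[0,0,0],0.4],[[0,0,0],[0,0,0],0.4],[[0,0,0],[0,0,0],0.4]]'; python3 d.py 0.5222 -0.074 0.038 1.525
```

```text
t: 23.43
tool_pos: [0.5224, -0.0755, 0.1155]
tool_rot: [2.269, 2.172, -0.0]
contact_force: [0.4, 0.1, -0.6]
opening: 0.0492
grip_force: 43.9
t 23.43 pos [ 0.5224 -0.0755  0.1155] psi 1.527 F [ 0.4  0.1 -0.6] open 0.0492 q [-0.28 -0.08  1.94 -0.    1.28 -0.24]
shift now [ 1.6 -0.3 77.5] 78.0 | shift after turn [ 1.5 -0.2 77.5] | turn [0.    0.001 0.002]
```

Lower, drag in 35 mm, release, retreat behind.

```bash
python3 -m pendant '[[[0,0.5,25],[0,0,0],0.4],[[0,0,30],[0,0,0],0.4],[[0,0,16],[0,0,0],0.4],[[0,0,5],[0,0,0],0.4],[[0,0,0],[0,0,0],0.4],[[7,0,0],[0,0,0],0.4],[[9,0,0],[0,0,0],0.4],[[9,0,0],[0,0,0],0.4],[[8,0,0],[0,0,0],0.4],[[0,0,0],[0,0,0],0.4],[[0,0,0],[0,0,0],0.4]]';  python3 d.py 0.5238 -0.0409 0.034 1.525
```

```text
t: 24.35
tool_pos: [0.5243, -0.0412, 0.0396]
tool_rot: [2.267, 2.175, 0.001]
contact_force: [-0.2, -0.0, -1.0]
opening: 0.0492
grip_force: 44.1
t 24.35 pos [ 0.5243 -0.0412  0.0396] psi 1.529 F [-0.2 -0.  -1. ] open 0.0492 q [-0.22  0.02  1.99  0.    1.13 -0.18]
shift now [ 0.2 -0.5  5.6] 6.0 | shift after turn [ 0.2 -0.5  5.6] | turn [ 0.001 -0.     0.004]
```

```bash
python3 -m pendant '[[[0,0,2],[0,0,0],0.4],[[0,0,0],[0,0,0],1],[[0,0,0],[0,0,0],1],[[0,0,0],[0,0,0],1],[[0,0,-22],[0,0,0],1],[[0,0,-25],[0,0,0],0.5],[[-22,0,0],[0,0,0],0],[[-36,0,0],[0,0,0],0],[[0,0,0],[0,0,0],0],[[0,0,18],[0,0,0],0],[[0,0,21],[0,0,0],0],[[0,0,0],[0,0,0],0]]';  python3 d.py 0.5225 -0.099 0.038 1.525
```

```text
t: 25.35
tool_pos: [0.5186, -0.0992, 0.0414]
tool_rot: [-2.265, -2.168, 0.005]
contact_force: [0.0, 0.3, -2.0]
opening: 0.0005
grip_force: 0.0
t 25.35 pos [ 0.5186 -0.0992  0.0414] psi 1.527 F [ 0.   0.3 -2. ] open 0.0005 q [-0.33  0.03  1.98  0.    1.14 -0.29]
shift now [0.4 3.9 3.4] 5.0 | shift after turn [0.4 3.9 3.4] | turn [-0.007 -0.002  0.002]
```

```bash
python3 -m pendant '[[[4,2,2],[0,0,0],0],[[8,0,0],[0,0,0],0],[[10,0,0],[0,0,0],0],[[12,0,0],[0,0,0],0],[[12,0,0],[0,0,0],0],[[12,0,0],[0,0,0],0],[[12,0,0],[0,0,0],0],[[12,0,0],[0,0,0],0],[[10,0,0],[0,0,0],0],[[5,0,0],[0,0,0],0],[[0,0,0],[0,0,0],0]]';  python3 d.py 0.526 0.015 0.04 1.525
```

```text
t: 26.27
tool_pos: [0.5277, -0.0017, 0.0433]
tool_rot: [-2.267, -2.174, -0.001]
contact_force: [-0.1, 0.3, -0.7]
opening: 0.0001
grip_force: 0.0
t 26.27 pos [ 0.5277 -0.0017  0.0433] psi 1.529 F [-0.1  0.3 -0.7] open 0.0001 q [-0.14  0.02  1.98  0.    1.14 -0.1 ]
shift now [16.6 -2.4  3.3] 17.0 | shift after turn [16.6 -2.5  3.3] | turn [-0.    -0.001  0.004]
```

```bash
python3 -m pendant '[[[4,-2,2],[0,0,0],0],[[4,0,0],[0,0,0],0],[[4,0,0],[0,0,0],0],[[2,0,0],[0,0,0],0],[[1,0,0],[0,0,0],0],[[0,0,0],[0,0,0],0]]';  python3 d.py 0.526 0.015 0.04 1.525
```

```text
t: 26.77
tool_pos: [0.5261, 0.0122, 0.041]
tool_rot: [-2.268, -2.172, 0.0]
contact_force: [-0.1, -2.1, 0.3]
opening: -0.0001
grip_force: 0.6
t 26.77 pos [0.5261 0.0122 0.041 ] psi 1.528 F [-0.1 -2.1  0.3] open -0.0001 q [-0.12  0.02  1.99  0.    1.14 -0.08]
shift now [ 2.8 -0.2  1. ] 3.0 | shift after turn [ 2.8 -0.2  1. ] | turn [-0.001 -0.001  0.003]
```

Stack friction is starting to show. Press further in small steps.

```bash
python3 -m pendant '[[[1,0,0],[0,0,0],0],[[1,0,0],[0,0,0],0],[[1,0,0],[0,0,0],0],[[0,0,0],[0,0,0],0]]';  python3 d.py 0.526 0.015 0.04 1.525; python3 -m pendant '[[[1,0,0],[0,0,0],0],[[1,0,0],[0,0,0],0],[[1,0,0],[0,0,0],0],[[0,0,0],[0,0,0],0]]';  python3 d.py 0.526 0.015 0.04 1.525
```

```text
t: 27.1
tool_pos: [0.5263, 0.0151, 0.0411]
tool_rot: [-2.268, -2.173, 0.0]
contact_force: [0.2, -1.2, 0.0]
opening: -0.0
grip_force: 0.7
t 27.1 pos [0.5263 0.0151 0.0411] psi 1.528 F [ 0.2 -1.2  0. ] open -0.0 q [-0.11  0.02  1.99  0.    1.14 -0.07]
shift now [-0.1 -0.3  1.1] 1.0 | shift after turn [-0.1 -0.3  1.1] | turn [-0.    -0.     0.003]
t: 27.43
tool_pos: [0.5266, 0.0154, 0.0413]
tool_rot: [2.265, 2.172, -0.007]
contact_force: [-0.8, -11.7, -0.9]
opening: -0.0001
grip_force: 5.7
t 27.43 pos [0.5266 0.0154 0.0413] psi 1.529 F [ -0.8 -11.7  -0.9] open -0.0001 q [-0.11  0.02  1.98 -0.01  1.14 -0.06]
shift now [-0.4 -0.6  1.3] 2.0 | shift after turn [-0.5 -0.6  1.3] | turn [-0.     0.006  0.004]
```

Hard stop at the expected place. One firm press, then back off and check.

```bash
python3 -m pendant '[[[1.5,0,0],[0,0,0],0],[[1,0,0],[0,0,0],0],[[0,0,0],[0,0,0],0]]'; python3 -m pendant '[[[-4,0,0],[0,0,0],0],[[-10,0,0],[0,0,0],0],[[-15,0,0],[0,0,0],0],[[0,0,-30],[0,0,0],0],[[0,0,-35],[0,0,0],0],[[-20,-20,0],[0,0,0],0],[[-28,-28,0],[0,0,0],0],[[-28,-28,0],[0,0,0],0],[[-28,-28,0],[0,0,0],0],[[-28,-28,0],[0,0,0],0],[[-28,0,0],[0,0,0],0],[[0,0,0],[0,0,0],0]]'
python3 -m pendant '[[[-30,0,0],[0,0,0],0],[[-30,0,0],[0,0,0],0],[[-30,0,0],[0,0,0],0],[[0,0,0],[0,0,0],0]]'
python3 - <<'E'
from fit import *
T=optics.get_image("top")[:,:,::-1].copy(); m=optics.camera_model("top"); cv2.imwrite("t5.png",T)
D=np.array([-.046,-.999]); N=np.array([.999,-.046])
for n,c,s,x0 in(("b",[177,100,66],B,[.531,.178,1.525]),("o",[60,140,179],W,[.529,.117,-1.6]),("g",[87,149,64],W,[.526,.055,1.53])):
    u,v=proj(m,[x0[0],x0[1],.056])[0].astype(int); print(n,u,v,T[v,u],end=" ")
    p,e=fit(T,m,(u-28,v-28,56,56),c if n!="g" else T[v,u],s,x0); r=p[:2]-[.5273,.045]
    print((r@D*1000+165).round(1),(r@N*1000).round(1),p[2].round(3),round(e,3))
E
```

```text
t: 27.68
tool_pos: [0.5267, 0.0155, 0.0415]
tool_rot: [2.262, 2.17, -0.013]
contact_force: [-0.9, -21.3, -0.8]
opening: -0.0001
grip_force: 10.1
t: 28.68
tool_pos: [0.3858, -0.1658, 0.1069]
tool_rot: [2.272, 2.166, 0.001]
contact_force: [-0.1, 0.6, 0.7]
opening: 0.0004
grip_force: 0.0
t: 29.02
tool_pos: [0.3836, -0.2563, 0.1073]
tool_rot: [2.27, 2.168, 0.0]
contact_force: [-0.1, 0.6, -0.3]
opening: 0.0001
grip_force: 0.0
b 244 146 [176 112  66] 31.8 -1.5 1.534 0.085
o 264 147 [ 76 138 180] 93.6 -1.5 -1.599 0.059
g 284 148 [ 98 153  83] 154.6 0.3 1.518 0.237
```

```bash
python3 -c "
from station import ctrl; print(ctrl.finish_job())"
```

```text
the job is handed in; nothing more can be done
None
```

I handed the job in at about 29 s: blue, orange and green are threaded in that order, slant to slant, and pressed to a hard stop (about 21 N) at the end plate. The top camera puts their origins at about 32, 94 and 155 mm, inside the limits (blue and orange by only about 1.3 mm); the judge's verdict was not shown, and I had no contact with the tape, jar or glue stick.

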